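# Pack the changeover set of the bead drill

### The job

Pack the drill's changeover set into the grey divided caddy: stand the large, medium and small round bored sleeves upright in its largest, middle and smallest cell respectively, and lay the setting gauge flat in the long trough. The gauge is tucked under the machine's lip, so draw it straight out from under the lip before lifting it, without prying on the lip. Set every part down rather than dropping it, and leave the solid slug and the square block standing where they are.

Things in the scene. Friction and masses are not known exactly. Their poses are not given: they have to be found in the camera images.
- caddy: Grey caddy, fixed, 158 (x) by 226 (y); walls 4 thick, 25 high; inner floor 4 up. Origin: centre of underside, z up, turned up to 0.25 rad; left or right on the bench. On its -x side (towards the robot) three cells, 84 in x, centred at x -33: largest y +67 (84 wide in y), middle y -14 (70), smallest y -81 (56). On its +x side a long trough centred at x +44, y 0, 62 (x) by 218 (y). (mm)
- sleeve_large: Large plain aluminium sleeve (a round ring with an open bore, standing upright): outer diameter 60, bore 36, height 45, about 220 g. Loose on the bench. Origin: centre of its underside, z up its axis. Place: the largest cell of the caddy. (mm)
- sleeve_medium: Medium plain aluminium sleeve (a round ring with an open bore, standing upright): outer diameter 46, bore 26, height 45, about 140 g. Loose on the bench. Origin: centre of its underside, z up its axis. Place: the middle cell of the caddy. (mm)
- sleeve_small: Small plain aluminium sleeve (a round ring with an open bore, standing upright): outer diameter 32, bore 16, height 45, about 70 g. Loose on the bench. Origin: centre of its underside, z up its axis. Place: the smallest cell of the caddy. (mm)
- gauge: Loose dark steel gauge, 380 g: flat plate 100 (x) by 40 (y) by 8, with an upright grip block centred at x -35, y 0, 22 (x) by 26 (y), its top 42 above the underside. Origin: centre of underside, z up. Starts flat on the bench, block towards the robot, rear (+x) end 36 to 46 under the machine's lip. Place: flat in the long trough, its x along the caddy's y, either way round. (mm)
- machine: Blue twin-spindle drill, fixed. Origin: on the bench below the middle of its lip's front edge; +x goes into the machine, away from the robot; z up. Lip: 280 wide (y), underside 16 and top 22 above the bench, free depth 50 below it. Base from x 50 on, 340 wide, 75 high; spindles to 150 high from x 90. (mm)
- solid_slug: Look-alike that stays: solid aluminium round, no bore, diameter 46, height 45, standing upright. Origin: centre of its underside, z up its axis. (mm)
- square_block: Look-alike that stays: aluminium block with a square outline, 46 by 46, height 45, with a round 25 bore. Origin: centre of its underside, z up along the bore. (mm)
Things that resemble listed ones, but are neither listed nor needed, are in the scene too. What is shaped like the sleeve_medium but blue is not meant.

How it is judged:
By the outcome, as a careful person would: the job done as asked, in the order asked, and still so for the second after the job is handed in, with the robot touching nothing.
It also fails if it takes over 96 s, if anything falls off the work surface, if the arm or the gripper's body presses on something with over 40 N, if the wrist force passes 120 N, or if a joint passes its speed limit or range.

### The arm

A 6-joint arm with a two-finger parallel gripper is mounted at the origin on the work surface. World frame = base frame: x ahead of the robot, y to its left, z up, the work surface at z = 0. Lengths are in m, angles in rad, forces in N, time in s.
With the tool pointing down it reaches from about 0.3 to 0.775 m from the base axis. Payload 14.6 kg.
Tool frame: the origin (TCP) lies at the very end of the fingers, on their centre line; the grasp point (between the pads) lies 19 mm behind it (ctrl.grasp_offset is the distance from the TCP to the grasp point, in m); z points along the fingers, y is the line along which they close (so a half turn about z gives the same grasp; the last joint's range is limited). The gripper opens to 94 mm and grips with 3 to 60 N. Pads are 16 mm wide; open, the fingers measure 119 mm over their backs; the gripper's body (75 mm by 177 mm) begins 78 mm behind the grasp point.
Start: joints at [-1.314, 0.3, 1.521, -0, 1.321, -0.067], TCP at [0.175, -0.521, 0.205] pointing down, gripper open.
Joint ranges: [-3.03, 3.03], [-0.79, 2.21], [0.23, 2.52], [-1.04, 4.18], [0, 3.07], [-2.55, 2.55]. Speed limits (rad/s): [2.22, 2.22, 2.57, 3.14, 3.14, 3.14].

### API

Orientations are given as [roll, pitch, yaw] about the fixed x, y, z axes, in that order (R = Rz(yaw) Ry(pitch) Rx(roll)).
In Python, from station import ctrl gives the robot as it stands.
- The arm moves only by the tool step_arm, never from a script. Its argument "plan" is a list that holds one entry, the list of rows, each a list of 6 numbers: the shift along the tool's x, y, z in units of 30 mm (1.0 is 30 mm), then the turn, a rotation vector about the tool's x, y, z in units of 6 degrees (1.0 is 6 degrees). In form: [[[dx, dy, dz, wx, wy, wz], ...]]. A call has 1 to 8 rows; each row is the pose to reach, as a shift and turn from the pose commanded when the call began, along the tool's axes at that moment; what a row does not reach only later rows make up. A row lasts 1/12 s, in which the tool goes at most 41.7 mm and 7.16 degrees, less where a joint would pass 70% of its speed; a pose out of reach is approached as far as the arm can. A call with a gripper value outside its range is refused whole. "grip" is the opening, from 0 (shut) to 1 (fully open), set as the call begins (left out, the last holds). The fingers move at their own pace and stop on an object; "squeeze" is the grip in N (left out, the last holds). Time passes only in rows, so rows that repeat a pose let the fingers close. It gives the time, the measured TCP pose, the force, the opening and the grip force at its end, in the units of the state.
- ctrl.get_obs(): the state, without advancing time (a new reading comes with each control period).
- ctrl.camera(name): name is "scene" or "top" or "wrist"; returns the picture (400x640x3 uint8, red, green, blue); there is no depth.
- ctrl.camera_model(name): a dict with "intrinsics" (3x3 intrinsics, pixels), "k1" (the pictures are not rectified: a ray, as slopes to the right and down, at radius r is drawn at 1 + k1 r^2 times it, then the intrinsics apply), "R" (3x3) and "t" (3): a world point X has camera coordinates R X + t; the wrist camera has in their place "tool_from_camera" (4x4, takes a point from camera to tool coordinates, whose origin is the TCP and whose axes are the flange's). Camera axes: x right, y down, z forward; pixel columns grow to the right and rows downward; lengths in m; the calibration is good to about 2 mm. A picture is of the moment at which its call begins: read the wrist's pose just before it. camera_model takes no time and is no camera call.
- ctrl.hand_in(): hands the job in; it is judged then, once.
Trained networks look in the newest picture that a camera, given by its name, has taken for a name from the list of things; names that differ only in an ending like _2 or _b are one class to them, and where a whole thing is asked for, a point or a joint stands for the part that bears it (a point fixed in the world has none). Each returns a list of dicts, best first, with "confidence" (0 to 1); they miss things now and then, are a little off and sometimes report something else, mostly with a low value. They report only what shows in the picture. A call takes as long as a camera call. They do not tell look-alikes from the thing itself.
- ctrl.masks_of(query, camera): "pixels" (400x640 bool, what is visible of it) and "at" ([column, row] in pixels, amid what is visible of it).
- ctrl.place_of(query, camera): "at" ([column, row] in pixels: a listed point, or the origin of a listed thing).
The state is a dict: "time_s": time; "qpos": joint angles; "joint_vel": joint speeds; "tau": joint torques, N m; "ee_pos": TCP position; "eef_rot": TCP orientation; "force": force on the tool from outside, world axes, zero at the start; "moment": the same for the moment, N m; "grip_width": finger opening in m; "grip_force": force on a finger pad.
Only numpy, scipy, OpenCV 4.12 (cv2) and the standard library are available. Lean on these libraries where they do the work, as an engineer would, in place of code of your own. Each camera call takes 0.05 s, during which the arm holds its last target. There are 200 camera calls.

## Working session

There is one attempt and no reset: what is moved stays moved. The work goes in short steps, Python scripts to look and compute and a tool call to move; the robot and the scene stay as the last step left them, time stands still between calls to the robot, and variables do not carry over. Pictures are saved under pics/ and viewed, at most 14 in all, crops included, and the job is handed in when it is done.

Besides the shell and the picture viewer there is one more tool, called after "Emit:" in YAML: its name, and indented under it one key for each argument. step_arm: Moves the arm, as the interface text tells. Its arguments: {"type":"object","properties":{"plan":{"type":"array","items":{"type":"array","items":{"type":"array","items":{"type":"number"}}}},"grip":{"type":"number"},"squeeze":{"type":"number"}},"required":["plan"]}

```bash
mkdir -p pics; ls
cat > h.py <<'E'
import numpy as np, cv2
from station import ctrl
from scipy.spatial.transform import Rotation as Rn
def save(cam,name,crop=None,scale=1):
    im=ctrl.camera(cam); 
    if crop: im=im[crop[1]:crop[3],crop[0]:crop[2]]
    im=cv2.resize(im,None,fx=scale,fy=scale,interpolation=cv2.INTER_CUBIC)
    cv2.imwrite('pics/'+name,im[:,:,::-1])
def cam_pose(cam):
    m=ctrl.camera_model(cam)
    if cam=='wrist':
        o=ctrl.get_obs(); T=np.eye(4); T[:3,:3]=Rn.from_euler('xyz',o['eef_rot']).as_matrix(); T[:3,3]=o['ee_pos']
        W=np.linalg.inv(T@np.array(m['tool_from_camera'])); return m,W[:3,:3],W[:3,3]
    return m,np.array(m['R']),np.array(m['t'])
def ray(cam,px):
    m,R,t=cam_pose(cam); K=np.array(m['intrinsics'])
    d=np.array([(px[0]-K[0,2])/K[0,0],(px[1]-K[1,2])/K[1,1]]); u=d.copy()
    for _ in range(20): u=d/(1+m['k1']*(u@u))
    return -R.T@t, R.T@np.array([u[0],u[1],1])
def toz(cam,px,z):
    c,d=ray(cam,px); return c+d*(z-c[2])/d[2]
def proj(cam,X):
    m,R,t=cam_pose(cam); K=np.array(m['intrinsics']); p=R@np.array(X)+t; u=p[:2]/p[2]; u=u*(1+m['k1']*(u@u))
    return K[:2,:2]@u+K[:2,2]
E
python3 - <<'E'
from h import *
save('top','top0.png');save('scene','sc0.png')
for n in ['caddy','sleeve_large','sleeve_medium','sleeve_small','gauge','machine','solid_slug','square_block']:
    for c in ['top','scene']:
        for r in ctrl.place_of(n,c)[:4]:
            print(n,c,np.round(r['confidence'],2),np.round(r['at']),np.round(toz(c,r['at'],0)[:2],3))
print(ctrl.get_obs()['eef_rot'])
E
```

```text
pics
caddy top 0.7 [232. 201.] [0.505 0.244]
caddy scene 0.62 [421. 232.] [0.499 0.235]
sleeve_large top 0.92 [448. 185.] [ 0.549 -0.31 ]
sleeve_large scene 0.74 [183. 194.] [ 0.551 -0.299]
sleeve_medium top 0.67 [388. 276.] [ 0.319 -0.152]
sleeve_medium top 0.56 [396. 177.] [ 0.569 -0.179]
sleeve_medium scene 0.84 [275. 133.] [ 0.319 -0.163]
sleeve_small top 0.69 [424. 226.] [ 0.444 -0.245]
sleeve_small scene 0.76 [224. 163.] [ 0.442 -0.248]
gauge top 0.64 [329. 157.] [ 0.624 -0.004]
gauge top 0.49 [395. 181.] [ 0.56  -0.175]
gauge scene 0.6 [298. 260.] [0.634 0.005]
machine top 0.65 [230. 203.] [0.499 0.251]
machine top 0.58 [335. 149.] [ 0.644 -0.019]
machine scene 0.66 [289. 260.] [ 0.639 -0.013]
solid_slug top 0.71 [466. 227.] [ 0.442 -0.351]
solid_slug scene 0.64 [185. 152.] [ 0.439 -0.353]
solid_slug scene 0.55 [267. 180.] [ 0.462 -0.129]
square_block top 0.87 [375. 224.] [ 0.449 -0.122]
square_block scene 0.75 [271. 178.] [ 0.455 -0.123]
[3.14157692e+00 2.03342922e-05 3.23809453e-01]
```

```bash
ls pics
```

```text
sc0.png
top0.png
```

View pics/top0.png

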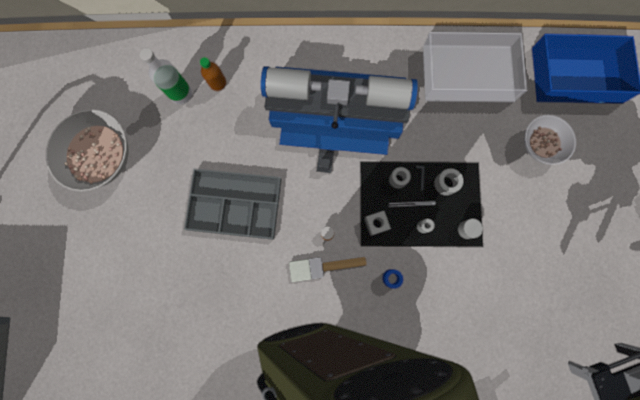

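View pics/sc0.png

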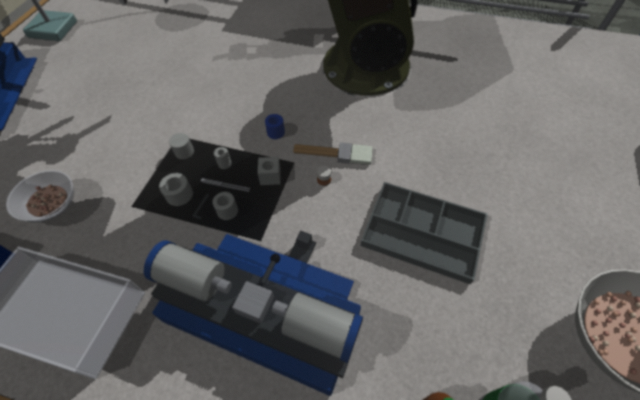

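Run:
```python
from h import *
save('top','crop1.png',(290,130,500,300),3.5)
```

```text
(no output)
```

View pics/crop1.png

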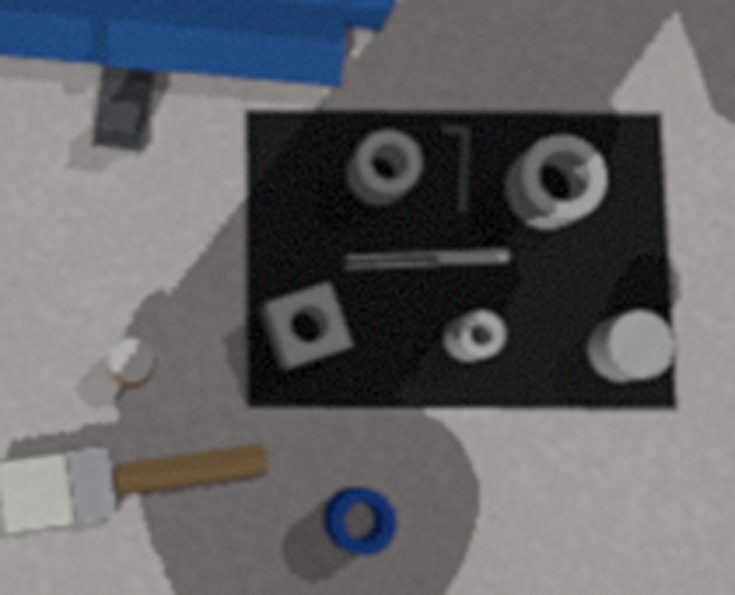

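The top view shows the grey round bored sleeves on the black mat: large (450,181), medium (400,177) and small (426,226). The solid slug is at (470,229) and the square block at (377,222). The blue ring at (392,279) is a decoy.

For sleeve_medium the candidates are (400,177) and (392,279). I take (400,177), because it is grey, round and bored; the crop confirms this. The gauge block is at (325,160), sticking out of the blue lip, and the caddy is at (235,203).

```bash
cat > fit.py <<'E'
from h import *
from scipy.optimize import minimize
def hullmask(cam,P):
    px=np.array([proj(cam,p) for p in P]).astype(np.float32)
    m=np.zeros((400,640),np.uint8); cv2.fillConvexPoly(m,np.round(cv2.convexHull(px)*16).astype(np.int32),1,shift=4); return m>0
def box(a,b,h): return np.array([[x,y,z] for x in(-a/2,a/2) for y in(-b/2,b/2) for z in(0,h)])
def cyl(d,h):
    a=np.linspace(0,2*np.pi,40); return np.array([[d/2*np.cos(t),d/2*np.sin(t),z] for t in a for z in(0,h)])
def fit(name,P,x0,cams=('top','scene'),yaw=True):
    M={}
    for c in cams:
        ctrl.camera(c); best=None
        for r in ctrl.masks_of(name,c):
            X=toz(c,r['at'],0.02)[:2]; d=np.hypot(*(X-x0[:2]))
            if d<0.06 and (best is None or d<best): best=d; M[c]=r['pixels']
    def cost(p):
        R=Rn.from_euler('z',p[2] if yaw else 0).as_matrix(); Q=P@R.T+[p[0],p[1],0]; s=0
        for c,m in M.items():
            h=hullmask(c,Q); s+=1-(h&m).sum()/(h|m).sum()
        return s/len(M)
    n=3 if yaw else 2; x0=np.array(x0[:n],float)
    S=np.vstack([x0]+[x0+np.eye(n)[i]*(0.01 if i<2 else .15) for i in range(n)])
    r=minimize(cost,x0,method='Nelder-Mead',options=dict(initial_simplex=S,xatol=2e-4,fatol=1e-4)); print(name,list(M),np.round(r.x,4),round(r.fun,3)); return r.x
E
python3 - <<'E'
from fit import *
for y in(-.15,.15): fit('caddy',box(.158,.226,.025),[.502,.24,y])
fit('sleeve_large',cyl(.06,.045),[.55,-.305],yaw=False)
fit('sleeve_medium',cyl(.046,.045),[.567,-.178],yaw=False)
fit('sleeve_small',cyl(.032,.045),[.443,-.246],yaw=False)
fit('sleeve_large',cyl(.06,.045),[.55,-.305],('top',),False)
fit('sleeve_medium',cyl(.046,.045),[.567,-.178],('top',),False)
fit('sleeve_small',cyl(.032,.045),[.443,-.246],('top',),False)
a=toz('top',(281,147.5),.022);b=toz('top',(388,153.5),.022);print(a,b,np.arctan2((b-a)[0],-(b-a)[1]))
E
```

```text
caddy ['top', 'scene'] [ 0.4975  0.2386 -0.0931] 0.025
caddy ['top', 'scene'] [ 0.4963  0.2391 -0.1057] 0.03Traceback (most recent call last):
  File "<stdin>", line 3, in <module>
  File "fit.py", line 23, in fit
    r=minimize(cost,x0,method='Nelder-Mead',options=dict(initial_simplex=S,xatol=2e-4,fatol=1e-4)); print(name,list(M),np.round(r.x,4),round(r.fun,3)); return r.x
    res = _minimize_neldermead(fun, x0, args, callback, bounds=bounds,
                               **options)
    fxcc = func(xcc)
    fx = function(np.copy(x), *(wrapper_args + args))
  File "fit.py", line 19, in cost
    h=hullmask(c,Q); s+=1-(h&m).sum()/(h|m).sum()
  File "fit.py", line 4, in hullmask
    px=np.array([proj(cam,p) for p in P]).astype(np.float32)
                 ~~~~^^^^^^^
  File "h.py", line 23, in proj
    m,R,t=cam_pose(cam); K=np.array(m['intrinsics']); p=R@np.array(X)+t; u=p[:2]/p[2]; u=u*(1+m['k1']*(u@u))
          ~~~~~~~~^^^^^
  File "h.py", line 10, in cam_pose
    m=ctrl.camera_model(cam)
ValueError: time passes only in moves, steps and waits
```

```bash
python3 - <<'E'
s=open('h.py').read()
s=s.replace("def cam_pose(cam):\n    m=ctrl.camera_model(cam)","_C={}\ndef cam_pose(cam):\n    if cam in _C: return _C[cam]\n    _C[cam]=_cp(cam); return _C[cam]\ndef _cp(cam):\n    m=ctrl.camera_model(cam)")
open('h.py','w').write(s)
E
python3 - <<'E'
from fit import *
for c in [('top','scene'),('top',)]:
  fit('sleeve_large',cyl(.06,.045),[.55,-.305],c,False)
  fit('sleeve_medium',cyl(.046,.045),[.567,-.178],c,False)
  fit('sleeve_small',cyl(.032,.045),[.443,-.246],c,False)
a=toz('top',(281,147.5),.022);b=toz('top',(388,153.5),.022);print(a,b,np.arctan2((b-a)[0],-(b-a)[1]))
o=ctrl.get_obs();print(o['time_s'],o['ee_pos'],o['eef_rot'])
E
```

```text
sleeve_large ['top', 'scene'] [ 0.5551 -0.3075] 0.138
sleeve_medium ['top', 'scene'] [ 0.564  -0.1832] 0.16
sleeve_small ['top', 'scene'] [ 0.4446 -0.2432] 0.155Traceback (most recent call last):
  File "<stdin>", line 3, in <module>
  File "fit.py", line 23, in fit
    r=minimize(cost,x0,method='Nelder-Mead',options=dict(initial_simplex=S,xatol=2e-4,fatol=1e-4)); print(name,list(M),np.round(r.x,4),round(r.fun,3)); return r.x
    res = _minimize_neldermead(fun, x0, args, callback, bounds=bounds,
                               **options)
    fsim[k] = func(sim[k])
              ~~~~^^^^^^^^
    fx = function(np.copy(x), *(wrapper_args + args))
  File "fit.py", line 20, in cost
    return s/len(M)
           ~^~~~~~~
ZeroDivisionError: division by zero
```

```bash
cat > go.py <<'E'
import sys
from h import *
def to(x,y,z,yaw=None):
    o=ctrl.get_obs(); p=o['ee_pos']; y0=o['eef_rot'][2]; R=Rn.from_euler('xyz',o['eef_rot']).as_matrix()
    d=R.T@(np.array([x,y,z])-p)/.03; w=0 if yaw is None else -((yaw-y0+np.pi)%(2*np.pi)-np.pi)/np.radians(6)
    print('shift',np.round(d,2),'turn z',np.round(w,2),'| pos',np.round(p,4),'yaw',round(y0,3),'t',round(o['time_s'],2))
if __name__=='__main__': to(*map(float,sys.argv[1:]))
E
python3 go.py .555 -.3075 .15 1.47
python3 - <<'E'
import numpy as np
c=np.array([.497,.239]);t=-.098;R=np.array([[np.cos(t),-np.sin(t)],[np.sin(t),np.cos(t)]])
for p in [(-.033,.067),(-.033,-.014),(-.033,-.081),(.044,0)]: print(c+R@p)
E
```

```text
shift [14.28 -2.73  1.85] turn z -10.95 | pos [ 0.175  -0.5214  0.2055] yaw 0.324 t 2.25
[0.47071383 0.30890735]
[0.46278853 0.228296  ]
[0.45623304 0.16161748]
[0.54078888 0.2346949 ]
```

Emit:
step_arm:
  plan:
    - [[14.28,-2.73,1.85,0,0,-10.95],[14.28,-2.73,1.85,0,0,-10.95],[14.28,-2.73,1.85,0,0,-10.95],[14.28,-2.73,1.85,0,0,-10.95],[14.28,-2.73,1.85,0,0,-10.95],[14.28,-2.73,1.85,0,0,-10.95],[14.28,-2.73,1.85,0,0,-10.95],[14.28,-2.73,1.85,0,0,-10.95]]
  grip: 1
  squeeze: 40

```text
time_s: 2.92
ee_pos: [0.4648, -0.3579, 0.1633]
eef_rot: [3.141, 0.0, 1.33]
force: [-0.4, -0.6, 0.4]
grip_width: 0.0939
grip_force: 0.0
```

```bash
python3 go.py .555 -.3075 .15 1.47
```

```text
shift [2.35 2.52 0.44] turn z -1.34 | pos [ 0.4648 -0.3579  0.1633] yaw 1.33 t 2.92
```

Emit:
step_arm:
  plan:
    - [[2.35,2.52,0.44,0,0,-1.34],[2.35,2.52,0.44,0,0,-1.34],[2.35,2.52,0.44,0,0,-1.34],[2.35,2.52,0.44,0,0,-1.34],[2.35,2.52,0.44,0,0,-1.34]]

```text
time_s: 3.33
ee_pos: [0.5541, -0.3086, 0.1496]
eef_rot: [-3.141, -0.0, 1.466]
force: [0.0, 0.6, 0.5]
grip_width: 0.0942
grip_force: 0.0
```

```bash
cat > w.py <<'E'
import sys
from h import *
import fit
# wrist refine: name d x y
n,d,x,y=sys.argv[1],*map(float,sys.argv[2:5])
save('wrist','w_%s.png'%n)
for r in ctrl.place_of(n,'wrist')[:3]: print(round(r['confidence'],2),np.round(r['at']),np.round(toz('wrist',r['at'],0)[:2],4))
try: fit.fit(n,fit.cyl(d,.045),[x,y],('wrist',),False)
except Exception as e: print(e)
E
python3 w.py sleeve_large .06 .555 -.3075; python3 go.py .555 -.3075 .022 1.47
```

```text
0.59 [319. 178.] [ 0.5538 -0.3049]
sleeve_large ['wrist'] [ 0.5543 -0.3054] 0.242
shift [0.1  0.06 4.29] turn z -0.07 | pos [ 0.5529 -0.3102  0.1506] yaw 1.463 t 3.53
```

View pics/w_sleeve_large.png

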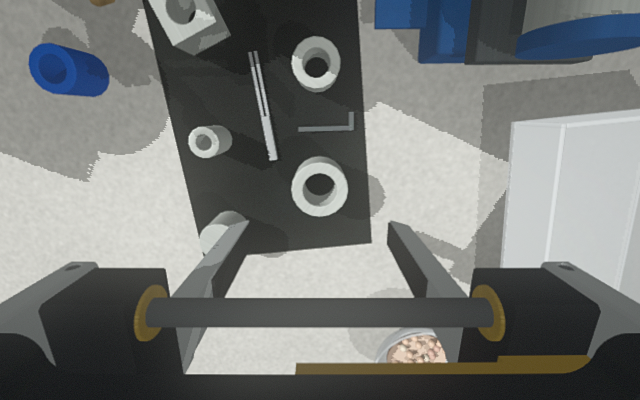

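The wrist view shows the large grey bored ring at (319,187) between the fingers, which agrees with the fit.

Emit:
step_arm:
  plan:
    - [[0.1,0.02,1.0,0,0,0],[0.1,0.02,2.2,0,0,0],[0.1,0.02,3.3,0,0,0],[0.1,0.02,4.0,0,0,0],[0.1,0.02,4.27,0,0,0],[0.1,0.02,4.27,0,0,0],[0.1,0.02,4.27,0,0,0]]

```text
time_s: 4.12
ee_pos: [0.5548, -0.3072, 0.0234]
eef_rot: [3.14, 0.001, 1.463]
force: [-0.6, -0.7, -0.0]
grip_width: 0.0937
grip_force: 0.0
```

Emit:
step_arm:
  plan:
    - [[0,0,0,0,0,0],[0,0,0,0,0,0],[0,0,0,0,0,0],[0,0,0,0,0,0],[0,0,0,0,0,0],[0,0,0,0,0,0]]
  grip: 0

```text
time_s: 4.62
ee_pos: [0.5547, -0.3064, 0.0223]
eef_rot: [3.141, 0.0, 1.464]
force: [1.2, 0.9, 1.0]
grip_width: 0.0579
grip_force: 40.0
```

Emit:
step_arm:
  plan:
    - [[0,0,-0.7,0,0,0],[0,0,-1.7,0,0,0],[0,0,-2.8,0,0,0],[0,0,-3.5,0,0,0],[0,0,-3.5,0,0,0]]

```text
time_s: 5.03
ee_pos: [0.5562, -0.3073, 0.1321]
eef_rot: [3.135, 0.003, 1.464]
force: [0.9, -0.2, -1.2]
grip_width: 0.0582
grip_force: 40.0
```

```bash
python3 go.py .4707 .3089 .12 1.473
```

```text
shift [20.12 -5.02  0.31] turn z -0.08 | pos [ 0.5562 -0.3073  0.1321] yaw 1.464 t 5.03
```

Emit:
step_arm:
  plan:
    - [[0.5,-0.12,0,0,0,0],[1.5,-0.37,0,0,0,0],[2.8,-0.7,0,0,0,0],[4.1,-1.02,0,0,0,0],[5.4,-1.35,0,0,0,0],[6.7,-1.67,0,0,0,0],[8.0,-2.0,0.1,0,0,0],[9.3,-2.32,0.1,0,0,0]]

```text
time_s: 5.7
ee_pos: [0.5137, -0.0198, 0.1225]
eef_rot: [-3.139, -0.0, 1.464]
force: [1.0, -0.1, -2.9]
grip_width: 0.0583
grip_force: 40.0
```

Emit:
step_arm:
  plan:
    - [[1.3,-0.32,0,0,0,0],[2.6,-0.65,0,0,0,0],[3.9,-0.97,0,0,0,0],[5.2,-1.3,0,0,0,0],[6.5,-1.62,0,0,0,0],[7.8,-1.95,0.1,0,0,0],[8.8,-2.2,0.1,0,0,0],[9.5,-2.4,0.1,0,0,0]]

```text
time_s: 6.37
ee_pos: [0.4725, 0.272, 0.1196]
eef_rot: [-3.14, 0.001, 1.466]
force: [0.1, -1.2, -2.1]
grip_width: 0.0578
grip_force: 40.0
```

```bash
python3 go.py .4707 .3089 .10 1.473
```

```text
shift [ 1.22 -0.19  0.65] turn z -0.07 | pos [0.4725 0.272  0.1196] yaw 1.466 t 6.37
```

Emit:
step_arm:
  plan:
    - [[1.0,-0.16,0.3,0,0,0],[1.0,-0.16,0.6,0,0,0],[1.0,-0.16,0.6,0,0,0],[1.0,-0.16,0.6,0,0,0]]

```text
time_s: 6.7
ee_pos: [0.4717, 0.2991, 0.1018]
eef_rot: [-3.14, 0.002, 1.464]
force: [0.1, -0.8, -2.7]
grip_width: 0.0581
grip_force: 40.0
```

Run:
```python
from h import *
import go
go.to(.4707,.3089,.028,1.473)
save('wrist','w_c1.png')
for p in [(-.075,.109),(-.075,.025),(.009,.025),(.009,.109)]:
    X=np.array([.497,.239])+Rn.from_euler('z',-.098).as_matrix()[:2,:2]@p
    print(np.round(proj('wrist',[*X,.025])))
```

```text
shift [ 0.33 -0.06  2.46] turn z -0.08 | pos [0.4717 0.2991 0.1018] yaw 1.464 t 6.7
[270. 146.]
[275. 232.]
[359. 231.]
[362. 145.]
```

View pics/w_c1.png

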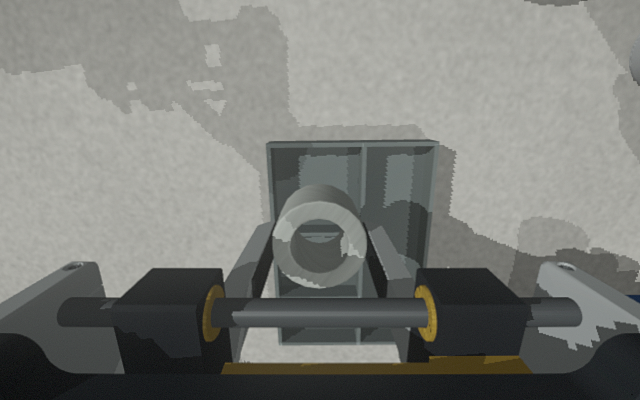

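The caddy is where predicted: inner rim corners seen at (272,147) and (362,147), against a projected (270,146) and (362,145). I'm lowering the sleeve now.

Emit:
step_arm:
  plan:
    - [[0.33,-0.06,0.3,0,0,0],[0.33,-0.06,1.0,0,0,0],[0.33,-0.06,1.7,0,0,0],[0.33,-0.06,2.2,0,0,0],[0.33,-0.06,2.4,0,0,0],[0.33,-0.06,2.46,0,0,0],[0.33,-0.06,2.46,0,0,0],[0.33,-0.06,2.46,0,0,0]]

```text
time_s: 7.42
ee_pos: [0.4721, 0.31, 0.0302]
eef_rot: [3.14, -0.001, 1.464]
force: [-0.1, -0.1, -2.1]
grip_width: 0.0582
grip_force: 40.0
```

Emit:
step_arm:
  plan:
    - [[0,0,0.03,0,0,0],[0,0,0.05,0,0,0],[0,0,0.05,0,0,0]]

```text
time_s: 7.67
ee_pos: [0.4717, 0.3099, 0.0282]
eef_rot: [3.141, -0.0, 1.464]
force: [0.1, -0.1, -2.3]
grip_width: 0.058
grip_force: 40.0
```

Emit:
step_arm:
  plan:
    - [[0,0,0.03,0,0,0],[0,0,0.06,0,0,0],[0,0,0.06,0,0,0]]

```text
time_s: 7.92
ee_pos: [0.4717, 0.31, 0.0263]
eef_rot: [3.141, -0.0, 1.464]
force: [-1.6, -0.5, 3.4]
grip_width: 0.058
grip_force: 40.0
```

Emit:
step_arm:
  plan:
    - [[0,0,0,0,0,0],[0,0,0,0,0,0],[0,0,0,0,0,0],[0,0,0,0,0,0],[0,0,0,0,0,0]]
  grip: 0.78

```text
time_s: 8.33
ee_pos: [0.4716, 0.3098, 0.026]
eef_rot: [3.142, -0.0, 1.464]
force: [0.2, -0.5, 0.3]
grip_width: 0.0738
grip_force: 0.0
```

Emit:
step_arm:
  plan:
    - [[0,0,-0.5,0,0,0],[0,0,-1.7,0,0,0],[0,0,-2.9,0,0,0],[0,0,-3.2,0,0,0],[0,0,-3.2,0,0,0]]

```text
time_s: 8.75
ee_pos: [0.4727, 0.3105, 0.125]
eef_rot: [3.137, -0.003, 1.464]
force: [0.7, -0.6, 0.0]
grip_width: 0.0735
grip_force: 0.0
```

```bash
python3 go.py .564 -.183 .15 1.473
```

```text
shift [-16.03   4.78  -0.86] turn z -0.08 | pos [0.4727 0.3105 0.125 ] yaw 1.464 t 8.75
```

Emit:
step_arm:
  plan:
    - [[-1.0,0.3,0,0,0,0],[-2.3,0.7,-0.2,0,0,0],[-3.6,1.08,-0.4,0,0,0],[-4.9,1.47,-0.6,0,0,0],[-6.2,1.86,-0.8,0,0,0],[-7.5,2.25,-0.86,0,0,0],[-8.8,2.64,-0.86,0,0,0],[-10.1,3.03,-0.86,0,0,0]]
  grip: 1

```text
time_s: 9.42
ee_pos: [0.5291, -0.0031, 0.1463]
eef_rot: [-3.14, 0.0, 1.464]
force: [0.5, 0.9, -0.4]
grip_width: 0.0938
grip_force: 0.0
```

Emit:
step_arm:
  plan:
    - [[-1.3,0.38,0,0,0,0],[-2.6,0.76,0,0,0,0],[-3.9,1.15,0,0,0,0],[-5.2,1.55,0,0,0,0],[-5.9,1.75,0,0,0,0],[-5.93,1.75,0,0,0,0],[-5.93,1.75,0,0,0,0],[-5.93,1.75,0,0,0,0]]

```text
time_s: 10.08
ee_pos: [0.5625, -0.1828, 0.1465]
eef_rot: [-3.14, -0.001, 1.464]
force: [-0.5, 0.5, 0.1]
grip_width: 0.0937
grip_force: 0.0
```

```bash
python3 w.py sleeve_medium .046 .564 -.183; python3 go.py .564 -.183 .022 1.47
```

```text
0.83 [114. 186.] [ 0.3159 -0.1588]
0.72 [321. 185.] [ 0.5652 -0.1846]
sleeve_medium ['wrist'] [ 0.5654 -0.1819] 0.21
shift [-0.01  0.04  4.19] turn z -0.04 | pos [ 0.563  -0.1825  0.1477] yaw 1.466 t 10.28
```

View pics/w_sleeve_medium.png

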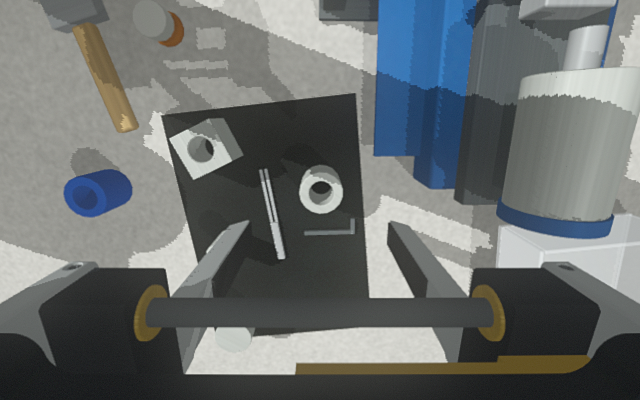

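Emit:
step_arm:
  plan:
    - [[0,0.06,1.0,0,0,0],[0,0.06,2.2,0,0,0],[0,0.06,3.3,0,0,0],[0,0.06,4.0,0,0,0],[0,0.06,4.22,0,0,0],[0,0.06,4.22,0,0,0],[0,0.06,4.22,0,0,0]]
  grip: 0.8

```text
time_s: 10.87
ee_pos: [0.5654, -0.1837, 0.0224]
eef_rot: [3.14, 0.0, 1.465]
force: [-0.3, -0.2, 1.1]
grip_width: 0.0752
grip_force: 0.0
```

Emit:
step_arm:
  plan:
    - [[0,0,0,0,0,0],[0,0,0,0,0,0],[0,0,0,0,0,0],[0,0,0,0,0,0],[0,0,0,0,0,0],[0,0,0,0,0,0]]
  grip: 0

```text
time_s: 11.37
ee_pos: [0.5649, -0.1839, 0.0217]
eef_rot: [3.141, 0.0, 1.464]
force: [-0.7, 0.5, 5.2]
grip_width: 0.0456
grip_force: 40.0
```

Emit:
step_arm:
  plan:
    - [[0,0,-0.7,0,0,0],[0,0,-1.7,0,0,0],[0,0,-2.8,0,0,0],[0,0,-3.3,0,0,0],[0,0,-3.3,0,0,0],[0,0,-3.3,0,0,0]]

```text
time_s: 11.87
ee_pos: [0.5647, -0.1838, 0.1201]
eef_rot: [3.141, 0.0, 1.464]
force: [0.4, 0.1, -2.2]
grip_width: 0.0453
grip_force: 40.0
```

```bash
python3 go.py .4628 .2283 .11 1.473
```

```text
shift [13.3  -4.84  0.33] turn z -0.09 | pos [ 0.5647 -0.1838  0.1201] yaw 1.464 t 11.87
```

Emit:
step_arm:
  plan:
    - [[0.5,-0.18,0,0,0,0],[1.5,-0.55,0,0,0,0],[2.7,-0.98,0,0,0,0],[3.9,-1.42,0,0,0,0],[5.1,-1.85,0,0,0,0],[6.3,-2.29,0,0,0,0],[7.5,-2.73,0.1,0,0,0],[8.7,-3.17,0.2,0,0,0]]

```text
time_s: 12.53
ee_pos: [0.4963, 0.0874, 0.1123]
eef_rot: [-3.139, 0.001, 1.464]
force: [1.3, 0.6, -0.5]
grip_width: 0.0457
grip_force: 40.0
```

Emit:
step_arm:
  plan:
    - [[1.2,-0.44,0,0,0,0],[2.4,-0.87,0,0,0,0],[3.5,-1.27,0,0,0,0],[4.3,-1.56,0,0,0,0],[4.6,-1.67,0.1,0,0,0],[4.6,-1.67,0.1,0,0,0],[4.6,-1.67,0.1,0,0,0]]

```text
time_s: 13.12
ee_pos: [0.4624, 0.2277, 0.1099]
eef_rot: [-3.14, 0.001, 1.465]
force: [0.3, 0.7, -1.4]
grip_width: 0.0454
grip_force: 40.0
```

```bash
python3 go.py .4628 .2283 .0275 1.473
```

```text
shift [0.03 0.02 2.75] turn z -0.08 | pos [0.4624 0.2277 0.1099] yaw 1.465 t 13.12
```

Emit:
step_arm:
  plan:
    - [[0.03,0.02,0.4,0,0,0],[0.03,0.02,1.2,0,0,0],[0.03,0.02,2.0,0,0,0],[0.03,0.02,2.5,0,0,0],[0.03,0.02,2.7,0,0,0],[0.03,0.02,2.75,0,0,0],[0.03,0.02,2.75,0,0,0],[0.03,0.02,2.75,0,0,0]]

```text
time_s: 13.78
ee_pos: [0.4642, 0.2289, 0.0296]
eef_rot: [3.14, -0.001, 1.464]
force: [0.3, -0.2, -1.2]
grip_width: 0.0454
grip_force: 40.0
```

Emit:
step_arm:
  plan:
    - [[0,0,0.03,0,0,0],[0,0,0.05,0,0,0],[0,0,0.05,0,0,0]]

```text
time_s: 14.03
ee_pos: [0.4637, 0.2293, 0.0276]
eef_rot: [3.141, -0.0, 1.464]
force: [0.1, -0.1, -0.6]
grip_width: 0.0457
grip_force: 40.0
```

Emit:
step_arm:
  plan:
    - [[0,0,0.03,0,0,0],[0,0,0.06,0,0,0],[0,0,0.06,0,0,0]]

```text
time_s: 14.28
ee_pos: [0.4636, 0.2293, 0.0257]
eef_rot: [3.141, -0.0, 1.464]
force: [-0.6, -0.0, 3.1]
grip_width: 0.0459
grip_force: 40.0
```

Emit:
step_arm:
  plan:
    - [[0,0,0,0,0,0],[0,0,0,0,0,0],[0,0,0,0,0,0],[0,0,0,0,0,0],[0,0,0,0,0,0]]
  grip: 0.58

```text
time_s: 14.7
ee_pos: [0.4635, 0.2292, 0.0253]
eef_rot: [3.142, -0.0, 1.464]
force: [0.8, -0.7, 0.2]
grip_width: 0.0542
grip_force: 0.0
```

Emit:
step_arm:
  plan:
    - [[0,0,-0.5,0,0,0],[0,0,-1.7,0,0,0],[0,0,-2.9,0,0,0],[0,0,-4.0,0,0,0],[0,0,-4.1,0,0,0],[0,0,-4.1,0,0,0]]

```text
time_s: 15.2
ee_pos: [0.4643, 0.2296, 0.1502]
eef_rot: [3.138, -0.002, 1.464]
force: [-0.3, -0.2, 0.9]
grip_width: 0.0545
grip_force: 0.0
```

```bash
python3 go.py .4446 -.2432 .15 1.473
```

```text
shift [-15.74   1.02  -0.02] turn z -0.08 | pos [0.4643 0.2296 0.1502] yaw 1.464 t 15.2
```

Emit:
step_arm:
  plan:
    - [[-1.0,0.06,0,0,0,0],[-2.3,0.15,0,0,0,0],[-3.6,0.23,0,0,0,0],[-4.9,0.32,0,0,0,0],[-6.2,0.4,0,0,0,0],[-7.5,0.49,0,0,0,0],[-8.8,0.57,0,0,0,0],[-10.1,0.65,0,0,0,0]]
  grip: 0.62

```text
time_s: 15.87
ee_pos: [0.4495, -0.0758, 0.1469]
eef_rot: [-3.139, -0.0, 1.464]
force: [1.2, 0.4, -0.4]
grip_width: 0.0583
grip_force: 0.0
```

Emit:
step_arm:
  plan:
    - [[-1.3,0.08,0,0,0,0],[-2.6,0.17,0,0,0,0],[-3.9,0.25,0,0,0,0],[-5.0,0.33,0,0,0,0],[-5.6,0.37,0,0,0,0],[-5.64,0.37,0,0,0,0],[-5.64,0.37,0,0,0,0],[-5.64,0.37,0,0,0,0]]

```text
time_s: 16.53
ee_pos: [0.4433, -0.2426, 0.1473]
eef_rot: [-3.14, -0.001, 1.464]
force: [0.3, 0.1, 0.7]
grip_width: 0.058
grip_force: 0.0
```

```bash
python3 w.py sleeve_small .032 .4446 -.2432; python3 go.py .4446 -.2432 .022 1.47
```

```text
0.56 [320. 185.] [ 0.4451 -0.2449]
sleeve_small ['wrist'] [ 0.4442 -0.2444] 0.144
shift [-0.02  0.03  4.21] turn z -0.04 | pos [ 0.4438 -0.2426  0.1483] yaw 1.465 t 16.73
```

View pics/w_sleeve_small.png

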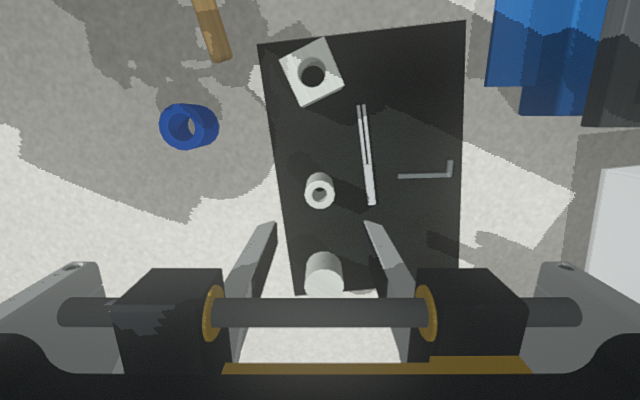

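The small bored ring is at (319,190), centred between the fingers.

Emit:
step_arm:
  plan:
    - [[-0.04,0.03,1.0,0,0,0],[-0.04,0.03,2.2,0,0,0],[-0.04,0.03,3.3,0,0,0],[-0.04,0.03,4.0,0,0,0],[-0.04,0.03,4.22,0,0,0],[-0.04,0.03,4.22,0,0,0],[-0.04,0.03,4.22,0,0,0]]

```text
time_s: 17.32
ee_pos: [0.445, -0.2449, 0.0228]
eef_rot: [3.141, 0.0, 1.465]
force: [-0.3, 0.2, 0.2]
grip_width: 0.0584
grip_force: 0.0
```

Emit:
step_arm:
  plan:
    - [[0,0,0,0,0,0],[0,0,0,0,0,0],[0,0,0,0,0,0],[0,0,0,0,0,0],[0,0,0,0,0,0],[0,0,0,0,0,0]]
  grip: 0
  squeeze: 30

```text
time_s: 17.82
ee_pos: [0.4447, -0.245, 0.0224]
eef_rot: [3.141, 0.0, 1.464]
force: [-2.0, 1.2, 6.6]
grip_width: 0.0316
grip_force: 30.0
```

Emit:
step_arm:
  plan:
    - [[0,0,-0.7,0,0,0],[0,0,-1.7,0,0,0],[0,0,-2.8,0,0,0],[0,0,-3.3,0,0,0],[0,0,-3.3,0,0,0],[0,0,-3.3,0,0,0]]

```text
time_s: 18.32
ee_pos: [0.4445, -0.2449, 0.1209]
eef_rot: [3.141, 0.0, 1.464]
force: [0.4, -0.2, -1.1]
grip_width: 0.0316
grip_force: 30.0
```

```bash
python3 go.py .4562 .1616 .11 1.473
```

```text
shift [13.51 -1.06  0.36] turn z -0.09 | pos [ 0.4445 -0.2449  0.1209] yaw 1.464 t 18.32
```

Emit:
step_arm:
  plan:
    - [[0.5,-0.04,0,0,0,0],[1.5,-0.12,0,0,0,0],[2.7,-0.21,0,0,0,0],[3.9,-0.3,0,0,0,0],[5.1,-0.4,0,0,0,0],[6.3,-0.49,0,0,0,0],[7.5,-0.59,0.1,0,0,0],[8.7,-0.68,0.2,0,0,0]]

```text
time_s: 18.98
ee_pos: [0.4509, 0.0186, 0.1133]
eef_rot: [-3.139, 0.0, 1.464]
force: [0.2, 0.3, -1.4]
grip_width: 0.0318
grip_force: 30.0
```

Emit:
step_arm:
  plan:
    - [[1.2,-0.09,0,0,0,0],[2.4,-0.19,0,0,0,0],[3.6,-0.28,0,0,0,0],[4.5,-0.36,0,0,0,0],[4.81,-0.38,0.1,0,0,0],[4.81,-0.38,0.1,0,0,0],[4.81,-0.38,0.1,0,0,0]]

```text
time_s: 19.57
ee_pos: [0.4553, 0.1609, 0.1105]
eef_rot: [-3.139, 0.001, 1.465]
force: [-0.1, 0.3, -0.8]
grip_width: 0.0316
grip_force: 30.0
```

```bash
python3 go.py .4562 .1616 .028 1.473
```

```text
shift [0.03 0.03 2.75] turn z -0.08 | pos [0.4553 0.1609 0.1105] yaw 1.465 t 19.57
```

Emit:
step_arm:
  plan:
    - [[0.03,0.03,0.4,0,0,0],[0.03,0.03,1.2,0,0,0],[0.03,0.03,2.0,0,0,0],[0.03,0.03,2.5,0,0,0],[0.03,0.03,2.7,0,0,0],[0.03,0.03,2.78,0,0,0],[0.03,0.03,2.78,0,0,0],[0.03,0.03,2.78,0,0,0]]

```text
time_s: 20.23
ee_pos: [0.4575, 0.162, 0.0292]
eef_rot: [3.14, -0.0, 1.464]
force: [0.4, 0.7, -0.9]
grip_width: 0.0318
grip_force: 30.0
```

Emit:
step_arm:
  plan:
    - [[0,0,0.03,0,0,0],[0,0,0.06,0,0,0],[0,0,0.06,0,0,0]]

```text
time_s: 20.48
ee_pos: [0.4571, 0.1624, 0.0269]
eef_rot: [3.141, -0.0, 1.464]
force: [-0.3, -0.8, -1.3]
grip_width: 0.0319
grip_force: 30.0
```

Emit:
step_arm:
  plan:
    - [[0,0,0.02,0,0,0],[0,0,0.04,0,0,0],[0,0,0.04,0,0,0]]

```text
time_s: 20.73
ee_pos: [0.4572, 0.1625, 0.0263]
eef_rot: [3.141, -0.0, 1.464]
force: [-4.2, -1.5, 12.3]
grip_width: 0.0319
grip_force: 30.0
```

Emit:
step_arm:
  plan:
    - [[0,0,0,0,0,0],[0,0,0,0,0,0],[0,0,0,0,0,0],[0,0,0,0,0,0],[0,0,0,0,0,0]]
  grip: 0.46

```text
time_s: 21.15
ee_pos: [0.4569, 0.1623, 0.0253]
eef_rot: [-3.141, 0.0, 1.464]
force: [0.2, -0.4, 0.4]
grip_width: 0.0427
grip_force: 0.0
```

Emit:
step_arm:
  plan:
    - [[0,0,-0.5,0,0,0],[0,0,-1.7,0,0,0],[0,0,-2.9,0,0,0],[0,0,-4.0,0,0,0],[0,0,-5.0,0,0,0],[0,0,-5.2,0,0,0],[0,0,-5.2,0,0,0]]

```text
time_s: 21.73
ee_pos: [0.4577, 0.1626, 0.1832]
eef_rot: [3.138, -0.001, 1.464]
force: [-0.1, -0.1, -0.2]
grip_width: 0.0433
grip_force: 0.0
```

Run:
```python
from h import *
import go
ctrl.camera('top');ctrl.camera('scene')
for c in('top','scene'):
    for r in ctrl.place_of('gauge',c)[:2]: print(c,r['confidence'],r['at'],toz(c,r['at'],0)[:2])
    for r in ctrl.masks_of('gauge',c)[:2]:
        p=r['pixels']; print(c,'mask',round(r['confidence'],2),r['at'],p.sum(),toz(c,r['at'],.03)[:2])
a=toz('top',(281,147.5),.022);b=toz('top',(388,153.5),.022);print(a,b,np.arctan2((b-a)[0],-(b-a)[1]))
go.to(.54,.0,.2,0.0)
```

```text
top 0.71 [328.1, 154.8] [ 0.62839932 -0.00163114]
top 0.49 [333.2, 150.8] [ 0.63924182 -0.01489844]
top mask 0.92 [327.2, 159.6] 365 [6.07589699e-01 3.80967070e-04]
scene 0.61 [298.3, 257.6] [0.62796313 0.00279701]
scene mask 0.55 [304.0, 247.7] 542 [0.61692937 0.01306569]
[0.64132241 0.11935101 0.022     ] [ 0.62639959 -0.1544109   0.022     ] -0.05445632622701729
shift [-5.08  3.34 -0.67] turn z 13.98 | pos [0.4565 0.1622 0.1801] yaw 1.464 t 22.03
```

```bash
python3 go.py .55 .0 .16 -0.054
```

```text
shift [-5.04  3.68  0.67] turn z 14.5 | pos [0.4565 0.1622 0.1801] yaw 1.464 t 22.03
```

Emit:
step_arm:
  plan:
    - [[-5.04,3.68,0.67,0,0,14.5],[-5.04,3.68,0.67,0,0,14.5],[-5.04,3.68,0.67,0,0,14.5],[-5.04,3.68,0.67,0,0,14.5],[-5.04,3.68,0.67,0,0,14.5],[-5.04,3.68,0.67,0,0,14.5],[-5.04,3.68,0.67,0,0,14.5],[-5.04,3.68,0.67,0,0,14.5]]

```text
time_s: 22.7
ee_pos: [0.5504, -0.0003, 0.16]
eef_rot: [-3.141, 0.002, 0.457]
force: [0.3, -0.8, -0.7]
grip_width: 0.0428
grip_force: 0.0
```

```bash
python3 go.py .55 .0 .16 -0.054
```

```text
shift [-0.01 -0.01  0.  ] turn z 4.88 | pos [ 5.504e-01 -3.000e-04  1.600e-01] yaw 0.457 t 22.7
```

Emit:
step_arm:
  plan:
    - [[0,0,0,0,0,4.85],[0,0,0,0,0,4.85],[0,0,0,0,0,4.85],[0,0,0,0,0,4.85],[0,0,0,0,0,4.85],[0,0,0,0,0,4.85],[0,0,0,0,0,4.85]]
  grip: 0.7

```text
time_s: 23.28
ee_pos: [0.5505, 0.0003, 0.1608]
eef_rot: [-3.142, 0.001, -0.04]
force: [-0.1, 0.2, -0.8]
grip_width: 0.0656
grip_force: 0.0
```

Run:
```python
from h import *
import go
go.to(.55,0,.16,-.054)
save('wrist','w_g.png')
for r in ctrl.place_of('gauge','wrist')[:2]: print(r['confidence'],r['at'],toz('wrist',r['at'],0)[:2])
for r in ctrl.masks_of('gauge','wrist')[:1]:
    p=r['pixels'].astype(np.uint8); print(r['confidence'],r['at'],p.sum(),cv2.boundingRect(p))
```

```text
shift [-0.02  0.01  0.03] turn z 0.14 | pos [5.505e-01 3.000e-04 1.608e-01] yaw -0.04 t 23.28
0.75 [314.3, 111.4] [0.63374372 0.00257736]
0.87 [311.8, 129.9] 1708 (295, 105, 37, 53)
```

View pics/w_g.png

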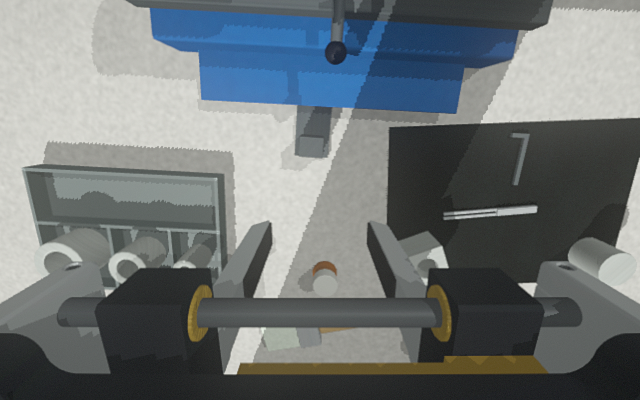

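Run:
```python
import cv2
im=cv2.imread('pics/w_g.png')[85:175,180:480]
im=cv2.resize(im,None,fx=2.6,fy=2.6,interpolation=cv2.INTER_CUBIC); 
a=cv2.imread('pics/w_g.png')[95:165,280:350]; a=cv2.resize(a,(560,560),interpolation=cv2.INTER_CUBIC)
cv2.imwrite('pics/w_g2.png',cv2.convertScaleAbs(a,alpha=1.5))
```

```text
(no output)
```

View pics/w_g2.png

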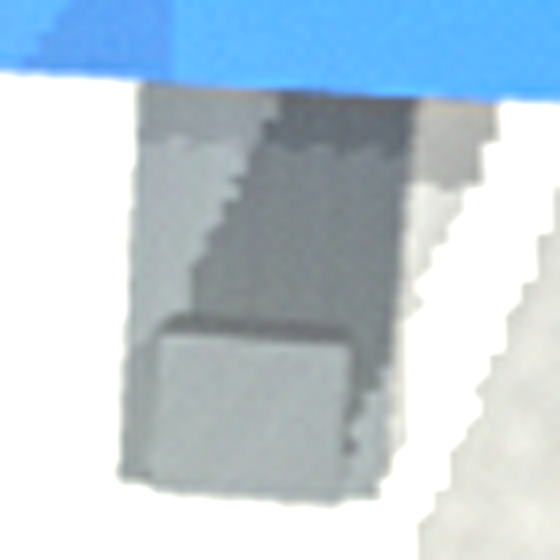

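Run:
```python
from h import *
f=lambda u,v,z:toz('wrist',(280+u/8,95+v/8),z)[:2]
P=[f(122,480,.008),f(378,497,.008),f(138,85,.008),f(413,100,.008)]
B=[f(160,332,.042),f(350,345,.042),f(150,490,.042),f(342,502,.042)]
L=[toz('wrist',p,.022)[:2] for p in[(201,99),(458,113)]]
L2=[toz('wrist',p,.016)[:2] for p in[(201,99),(458,113)]]
for s in(P,B,L,L2): print(np.round(s,4))
print('plate yaw',[np.arctan2(*(P[i+2]-P[i])[::-1]) for i in(0,1)],np.arctan2((P[1]-P[0])[0],-(P[1]-P[0])[1]))
d=L[1]-L[0];print('lip yaw',np.arctan2(d[0],-d[1]),'block c',np.mean(B,0),'cam',ray('wrist',(320,200))[0])
```

```text
[[ 0.5849  0.0274]
 [ 0.5807 -0.0105]
 [ 0.6409  0.0214]
 [ 0.6371 -0.0175]]
[[ 0.6087  0.018 ]
 [ 0.6059 -0.0068]
 [ 0.588   0.0207]
 [ 0.5853 -0.0049]]
[[ 0.6519  0.1242]
 [ 0.6252 -0.1554]]
[[ 0.6523  0.1266]
 [ 0.6251 -0.1583]]
plate yaw [np.float64(-0.10663289401656913), np.float64(-0.1232382605868198)] -0.10979756114937016
lip yaw -0.09513855848040838 block c [0.59698115 0.00674762] cam [ 0.62986726 -0.00298804  0.3399896 ]
```

Run:
```python
from h import *
import go
for z in(.08,.1,.12,.14,.16): print(z,np.round(toz('wrist',(336,52),z)[:2],3),np.round(toz('top',(335,125),z)[:2],3))
go.to(.597,.0067,.08,-.105); go.to(.597,.0067,.018,-.105)
```

```text
0.08 [ 0.68  -0.019] [ 0.681 -0.018]
0.1 [ 0.677 -0.018] [ 0.674 -0.018]
0.12 [ 0.673 -0.017] [ 0.667 -0.018]
0.14 [ 0.669 -0.016] [ 0.66  -0.018]
0.16 [ 0.665 -0.014] [ 0.652 -0.017]
shift [ 1.54 -0.28  2.7 ] turn z 0.61 | pos [5.506e-01 3.000e-04 1.612e-01] yaw -0.042 t 23.43
shift [ 1.54 -0.28  4.77] turn z 0.61 | pos [5.506e-01 3.000e-04 1.612e-01] yaw -0.042 t 23.43
```

The wrist crop shows the gauge block's top face spanning about (300,137) to (323,157), with the plate running under the lip at row 106. The block centre works out at (0.597, 0.007) with yaw about -0.11. The lever ball, at about x 0.68, is clear of the gripper.

Emit:
step_arm:
  plan:
    - [[0.6,-0.12,0.7,0,0,0.6],[1.3,-0.25,1.6,0,0,0.61],[1.54,-0.28,2.6,0,0,0.61],[1.54,-0.28,3.2,0,0,0.61],[1.54,-0.28,3.2,0,0,0.61],[1.54,-0.28,3.2,0,0,0.61]]

```text
time_s: 23.93
ee_pos: [0.5968, 0.0067, 0.0651]
eef_rot: [3.142, 0.001, -0.107]
force: [0.0, -0.3, 0.2]
grip_width: 0.0658
grip_force: 0.0
```

```bash
python3 go.py .597 .0067 .018 -.105
```

```text
shift [ 0.01 -0.    1.57] turn z -0.02 | pos [0.5968 0.0067 0.0651] yaw -0.107 t 23.93
```

Emit:
step_arm:
  plan:
    - [[0,0,0.5,0,0,0],[0,0,1.1,0,0,0],[0,0,1.5,0,0,0],[0,0,1.57,0,0,0],[0,0,1.57,0,0,0],[0,0,1.57,0,0,0]]

```text
time_s: 24.43
ee_pos: [0.5978, 0.0066, 0.0195]
eef_rot: [-3.142, -0.002, -0.108]
force: [0.2, 0.8, 1.0]
grip_width: 0.0659
grip_force: 0.0
```

Emit:
step_arm:
  plan:
    - [[0,0,0,0,0,0],[0,0,0,0,0,0],[0,0,0,0,0,0],[0,0,0,0,0,0],[0,0,0,0,0,0],[0,0,0,0,0,0]]
  grip: 0
  squeeze: 55

```text
time_s: 24.93
ee_pos: [0.5972, 0.0066, 0.0182]
eef_rot: [-3.142, -0.0, -0.108]
force: [0.6, 0.2, -0.2]
grip_width: 0.0294
grip_force: 0.0
```

Emit:
step_arm:
  plan:
    - [[0,0,0,0,0,0],[0,0,0,0,0,0],[0,0,0,0,0,0],[0,0,0,0,0,0]]

```text
time_s: 25.27
ee_pos: [0.5972, 0.0067, 0.0182]
eef_rot: [-3.142, 0.0, -0.108]
force: [-0.6, 1.1, 2.0]
grip_width: 0.0252
grip_force: 55.0
```

Emit:
step_arm:
  plan:
    - [[-0.2,0,0,0,0,0],[-0.5,0,0,0,0,0],[-0.9,0,0,0,0,0],[-1.3,0,0,0,0,0],[-1.7,0,0,0,0,0],[-2.1,0,0,0,0,0],[-2.4,0,0,0,0,0],[-2.6,0,0,0,0,0]]

```text
time_s: 25.93
ee_pos: [0.5187, 0.015, 0.0182]
eef_rot: [3.142, -0.0, -0.108]
force: [0.2, 0.7, -2.7]
grip_width: 0.0253
grip_force: 55.0
```

Emit:
step_arm:
  plan:
    - [[0,0,-0.3,0,0,0],[0,0,-1.0,0,0,0],[0,0,-1.9,0,0,0],[0,0,-2.8,0,0,0],[0,0,-3.4,0,0,0],[0,0,-3.4,0,0,0]]

```text
time_s: 26.43
ee_pos: [0.5212, 0.0149, 0.1241]
eef_rot: [-3.141, -0.006, -0.108]
force: [0.5, -0.3, -3.5]
grip_width: 0.0256
grip_force: 55.0
```

```bash
python3 go.py .5374 .1999 .12 1.473
```

```text
shift [-0.13 -6.19  0.14] turn z -15.09 | pos [0.5212 0.0149 0.1241] yaw -0.108 t 26.43
```

Emit:
step_arm:
  plan:
    - [[-0.1,-0.4,0,0,0,-1.0],[-0.1,-1.1,0,0,0,-2.1],[-0.1,-1.9,0,0,0,-3.2],[-0.1,-2.7,0,0,0,-4.3],[-0.1,-3.5,0,0,0,-5.4],[-0.1,-4.3,0,0,0,-6.5],[-0.1,-5.0,0,0,0,-7.6],[-0.1,-5.6,0,0,0,-8.7]]

```text
time_s: 27.1
ee_pos: [0.5341, 0.1836, 0.1185]
eef_rot: [-3.14, 0.002, 0.81]
force: [0.2, -0.6, -4.1]
grip_width: 0.0257
grip_force: 55.0
```

```bash
python3 go.py .5374 .1999 .12 1.473
```

```text
shift [ 0.47 -0.29 -0.05] turn z -6.33 | pos [0.5341 0.1836 0.1185] yaw 0.81 t 27.1
```

Emit:
step_arm:
  plan:
    - [[0.1,-0.06,0,0,0,-1.0],[0.2,-0.12,0,0,0,-2.1],[0.3,-0.2,0,0,0,-3.2],[0.4,-0.25,0,0,0,-4.3],[0.47,-0.29,0,0,0,-5.4],[0.47,-0.29,0,0,0,-6.3],[0.47,-0.29,0,0,0,-6.33],[0.47,-0.29,0,0,0,-6.33]]

```text
time_s: 27.77
ee_pos: [0.5378, 0.1984, 0.119]
eef_rot: [-3.14, 0.001, 1.463]
force: [-0.2, 0.4, -4.1]
grip_width: 0.0256
grip_force: 55.0
```

```bash
python3 go.py .5374 .1999 .025 1.473
python3 - <<'E'
from h import *
save('wrist','w_t.png')
E
```

```text
shift [ 0.05 -0.01  3.13] turn z -0.09 | pos [0.5378 0.1984 0.119 ] yaw 1.463 t 27.77
```

View pics/w_t.png

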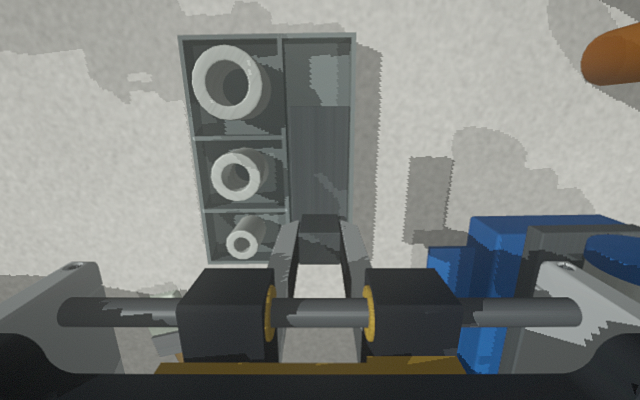

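Emit:
step_arm:
  plan:
    - [[0.05,-0.01,0.4,0,0,-0.09],[0.05,-0.01,1.2,0,0,-0.09],[0.05,-0.01,2.0,0,0,-0.09],[0.05,-0.01,2.6,0,0,-0.09],[0.05,-0.01,3.0,0,0,-0.09],[0.05,-0.01,3.1,0,0,-0.09],[0.05,-0.01,3.1,0,0,-0.09],[0.05,-0.01,3.1,0,0,-0.09]]

```text
time_s: 28.48
ee_pos: [0.5385, 0.2002, 0.0279]
eef_rot: [3.141, -0.0, 1.475]
force: [0.2, -1.3, -4.2]
grip_width: 0.0254
grip_force: 55.0
```

Emit:
step_arm:
  plan:
    - [[0,0,0.03,0,0,0],[0,0,0.06,0,0,0],[0,0,0.06,0,0,0]]

```text
time_s: 28.73
ee_pos: [0.5383, 0.2001, 0.0259]
eef_rot: [3.141, -0.0, 1.476]
force: [-0.5, 0.2, -4.6]
grip_width: 0.0255
grip_force: 55.0
```

Emit:
step_arm:
  plan:
    - [[0,0,0.03,0,0,0],[0,0,0.06,0,0,0],[0,0,0.08,0,0,0],[0,0,0.08,0,0,0]]

```text
time_s: 29.07
ee_pos: [0.538, 0.2, 0.0228]
eef_rot: [-3.141, 0.0, 1.476]
force: [-0.2, -0.7, -4.5]
grip_width: 0.0258
grip_force: 55.0
```

Emit:
step_arm:
  plan:
    - [[0,0,0.02,0,0,0],[0,0,0.03,0,0,0],[0,0,0.03,0,0,0]]

```text
time_s: 29.32
ee_pos: [0.5381, 0.2001, 0.0222]
eef_rot: [3.141, -0.0, 1.476]
force: [-1.8, -0.2, -2.4]
grip_width: 0.0252
grip_force: 55.0
```

Emit:
step_arm:
  plan:
    - [[0,0,0.01,0,0,0],[0,0,0.02,0,0,0],[0,0,0.02,0,0,0]]

```text
time_s: 29.57
ee_pos: [0.5381, 0.2001, 0.0222]
eef_rot: [3.141, -0.0, 1.476]
force: [-5.4, -1.2, 7.7]
grip_width: 0.0255
grip_force: 55.0
```

Emit:
step_arm:
  plan:
    - [[0,0,0,0,0,0],[0,0,0,0,0,0],[0,0,0,0,0,0],[0,0,0,0,0,0],[0,0,0,0,0,0]]
  grip: 0.34

```text
time_s: 29.98
ee_pos: [0.5381, 0.2001, 0.0215]
eef_rot: [3.141, -0.0, 1.476]
force: [-0.4, -1.2, -0.2]
grip_width: 0.032
grip_force: 0.0
```

Emit:
step_arm:
  plan:
    - [[0,0,-0.3,0,0,0],[0,0,-1.2,0,0,0],[0,0,-2.3,0,0,0],[0,0,-3.5,0,0,0],[0,0,-4.5,0,0,0],[-2.0,0,-5.0,0,0,0],[-3.3,0,-5.0,0,0,0],[-3.3,0,-5.0,0,0,0]]

```text
time_s: 30.65
ee_pos: [0.5285, 0.0985, 0.1734]
eef_rot: [3.139, 0.0, 1.475]
force: [-0.0, -0.5, 0.6]
grip_width: 0.0319
grip_force: 0.0
```

Run:
```python
from h import *
ims=[ctrl.camera('wrist'),ctrl.camera('top')[150:300,170:490]]
ims[1]=cv2.resize(ims[1],(640,300),interpolation=cv2.INTER_CUBIC)
v=np.vstack([ims[0][:290],ims[1]]); cv2.imwrite('pics/end.png',v[:,:,::-1])
```

```text
(no output)
```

View pics/end.png

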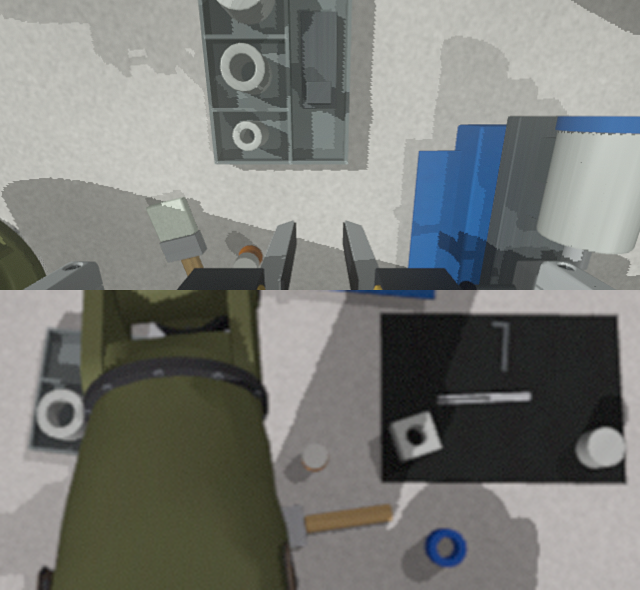

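The final views show all three sleeves upright in their cells: small (247,135) and medium (242,67) in the wrist half, large (60,415) in the top half. The gauge lies flat in the trough at (320,60), and the slug and square block are still on the mat.

```bash
python3 -c "
from station import ctrl
print(ctrl.hand_in())"
```

```text
the job is handed in; nothing more can be done
None
```

The job is handed in at about 31 s: the three sleeves stand upright in their cells, the gauge was drawn straight out from under the lip and lies flat in the trough, and the slug and square block were not touched.

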